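# Sort the sample jars into their colour-coded holders

## Robot

A 6-joint arm with a two-finger parallel gripper is mounted at the origin on the work surface. World frame = base frame: x ahead of the robot, y to its left, z up, the work surface at z = 0. Lengths are in mm, angles in rad, forces in N, time in s.
With the tool pointing down it reaches from about 350 to 800 mm from the base axis. Payload 7.3 kg.
Tool frame: the origin (TCP) lies midway between the tips of the shut fingers; the grasp point (between the pads) lies r.grasp_offset behind it (r.grasp_offset is the distance from the TCP to the grasp point, in mm); z points along the fingers, y is the line along which they close (so a half turn about z gives the same grasp; the last joint's range is limited). The gripper opens to 85 mm and grips with 20 to 120 N. Pads are 22 mm wide; open, the fingers measure 114 mm over their backs; the gripper's body (76 mm by 85 mm) begins 54 mm behind the grasp point. The pads swing forward as they close: fully open they stand 13 mm farther back than shut.
Start: joints at [1.039, 0.342, 1.524, -0, 1.275, -0.146], TCP at [197.545, 486.437, 231.322] pointing down, gripper open.
Joint ranges: [-2.53, 2.53], [-0.77, 2.02], [0.04, 2.7], [-1, 4.14], [0.28, 2.66], [-3.11, 3.11]. Speed limits (rad/s): [2.57, 2.57, 3.14, 3.14, 3.14, 3.14].

## Interface

Orientations are given as a unit quaternion [x, y, z, w].
In Python, from station import r, cams gives the robot as it stands. Calls block until the motion is done:
- r.move_to(position, orientation): joint-space move of the TCP to a pose.
- r.move_l(position, v=150, rotation=None, guard=None): straight line of the TCP; rotation=None keeps the orientation; v is the mean speed in mm/s. With guard (N) it stops when the force on the tool has changed by that much, and returns True; else False.
- r.move_joints(angles): joint-space move.
- r.move_gripper(opening): finger opening in mm; the grip force is fixed at half the most; returns when the fingers have stopped.
- r.dwell(seconds).
- r.ik(position, orientation): joint angles nearest the present ones, or None.
- cams.snapshot(name): name is "side" or "top"; returns a dict with "image" (420x560x3 uint8, red, green, blue), "vertical_fov" (degrees; the focal length in pixels is half the picture's height over the tangent of half this angle, whatever the lens; pixels are square), "cx", "cy" (the principal point, pixels), "eye" and "rotation" of the camera in the world. Camera axes: x right, y up, looking along -z (the intrinsics and any distortion apply to the point x, -y, -z); pixel columns grow to the right and rows downward; lengths in mm; the calibration is good to about 2 mm. A picture is of the moment at which its call begins. There is no depth.
A pose or a line that the arm cannot do raises r.Unreachable and nothing moves.
- r.job_done(): hands the job in; it is judged then, once.
Readings, each from a call of its own:
- r.current_time(): time.
- r.current_joint_pos(): joint angles.
- r.current_qvel(): joint speeds.
- r.current_effort(): joint torques, N m.
- r.current_tcp_pos(): TCP position.
- r.current_tcp_rot(): TCP orientation.
- r.current_contact_force(): force on the tool from outside, world axes, zero at the start.
- r.current_ft_torque(): the same for the moment, N m.
- r.current_opening(): finger opening in mm.
- r.current_finger_force(): force on a finger pad.
Only numpy, scipy, OpenCV 4.12 (cv2) and the standard library are available. Lean on these libraries where they do the work, as an engineer would, in place of code of your own. Each camera call takes 0.05 s, during which the arm holds its last target. There are 200 camera calls.

## Task

Put each of the four wide white sample jars into the round holder whose well has the colour of its cap, standing upright and flat on the floor of the well, and let go. Keep the jars upright throughout, and leave the two slim capped tubes standing where they are.

Things in the scene. Friction and masses are not known exactly. Their poses are not given: they have to be found in the camera images.
- jar_blue: Loose wide sample jar: upright white plastic cylinder with a blue screw cap of the same diameter, 44 mm in diameter, 75 mm tall in all (the cap is the top 15 mm), about 90 g. Origin: centre of its underside; z up.
- jar_green: Loose wide sample jar: upright white plastic cylinder with a green screw cap of the same diameter, 44 mm in diameter, 75 mm tall in all (the cap is the top 15 mm), about 90 g. Origin: centre of its underside; z up.
- jar_red: Loose wide sample jar: upright white plastic cylinder with a red screw cap of the same diameter, 44 mm in diameter, 75 mm tall in all (the cap is the top 15 mm), about 90 g. Origin: centre of its underside; z up.
- jar_black: Loose wide sample jar: upright white plastic cylinder with a black screw cap of the same diameter, 44 mm in diameter, 75 mm tall in all (the cap is the top 15 mm), about 90 g. Origin: centre of its underside; z up.
- holder_blue: Fixed round jar holder: yellow foot 80 mm in diameter and 6 mm thick, on it a blue ring wall (outer diameter 70 mm, inner 60 mm, top 20 mm above the bench) round a flat blue floor that lies 6 mm above the bench. Origin: centre of the underside of the foot, on the bench; z up.
- holder_green: Fixed round jar holder: yellow foot 80 mm in diameter and 6 mm thick, on it a green ring wall (outer diameter 70 mm, inner 60 mm, top 20 mm above the bench) round a flat green floor that lies 6 mm above the bench. Origin: centre of the underside of the foot, on the bench; z up.
- holder_red: Fixed round jar holder: yellow foot 80 mm in diameter and 6 mm thick, on it a red ring wall (outer diameter 70 mm, inner 60 mm, top 20 mm above the bench) round a flat red floor that lies 6 mm above the bench. Origin: centre of the underside of the foot, on the bench; z up.
- holder_black: Fixed round jar holder: yellow foot 80 mm in diameter and 6 mm thick, on it a black ring wall (outer diameter 70 mm, inner 60 mm, top 20 mm above the bench) round a flat black floor that lies 6 mm above the bench. Origin: centre of the underside of the foot, on the bench; z up.
- tube_blue: Loose slim tube, not a jar: dark grey cylinder 26 mm in diameter with a blue cap 28 mm in diameter, standing upright, 85 mm tall, about 40 g; stays where it is. Origin: centre of its underside; z up.
- tube_red: Loose slim tube, not a jar: dark grey cylinder 26 mm in diameter with a red cap 28 mm in diameter, standing upright, 85 mm tall, about 40 g; stays where it is. Origin: centre of its underside; z up.
Things that resemble listed ones, but are neither listed nor needed, are in the scene too. Leave any yellow look-alike of the jar_red alone. What is shaped like the jar_black but pink is not meant.

How it is judged:
By the outcome, as a careful person would: the job done as asked, in the order asked, and still so for the second after the job is handed in, with the robot touching nothing.
It also fails if it takes over 91 s, if anything falls off the work surface, if the arm or the gripper's body presses on something with over 40 N, if the wrist force passes 120 N, or if a joint passes its speed limit or range.

## Working session

There is one attempt and no reset: what is moved stays moved. The work goes in short steps, each a Python script; the robot and the scene stay as the last script left them, time stands still between calls to the robot, and variables do not carry over. Pictures are saved under pics/ and viewed, at most 14 in all, crops included, and the job is handed in when it is done.

```bash
ls; mkdir -p pics
python3 - <<'E'
from station import r, cams
import cv2
for n in("top","side"):
    s=cams.snapshot(n); cv2.imwrite(f"pics/{n}0.png",s["image"][:,:,::-1])
    print({k:v for k,v in s.items() if k!="image"})
print(r.grasp_offset,r.current_tcp_rot(),r.current_time(),r.current_opening())
E
```

```text
pics
{'vertical_fov': 50.9161651417606, 'cx': 278.7953248205256, 'cy': 212.49881195313571, 'eye': array([320.80049185, -42.38512199, 932.70426453]), 'rotation': array([-0.06241665,  0.05566911,  0.70888616, -0.70034672])}
{'vertical_fov': 45.77669072344708, 'cx': 280.1129464667186, 'cy': 211.33878072820275, 'eye': array([  188.01669935, -1073.45081215,   655.91239411]), 'rotation': array([ 0.49503793, -0.06826868, -0.10923266,  0.85927007])}
18.700000000000003 [ 1.91713871e-01  9.81450613e-01 -6.61139697e-04 -2.21907290e-04] 0.1 85.6850538704066
```

View pics/top0.png

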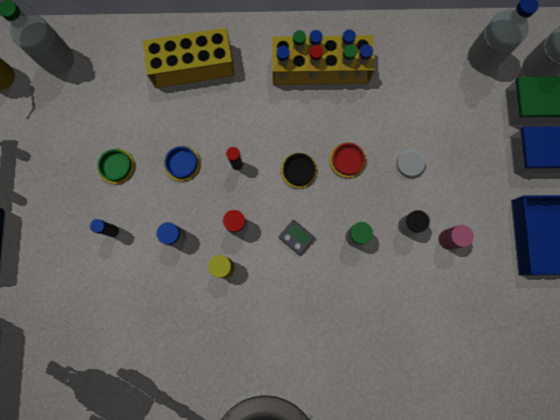

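View pics/side0.png

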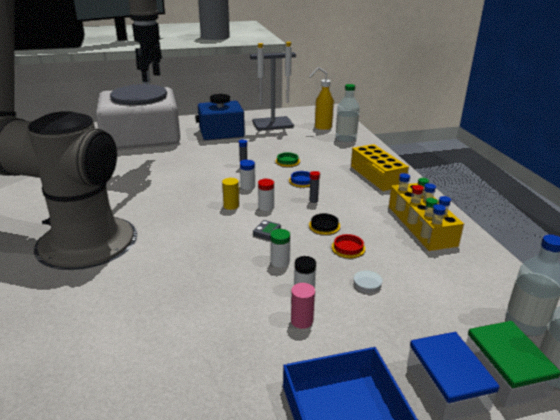

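The top view shows:
- **Jars:** blue (168,234), red (234,221), green (361,233), black (417,222).
- **Look-alikes:** yellow (220,267), pink (460,237), blue slim tube (97,227), red slim tube (234,156), white dish (411,165), plus small capped tubes in the rack near (320,50).
- **Holders:** green (116,166), blue (182,163), black (299,170), red (348,160).

The side view shows the same jars: blue (247,175), red (266,195), green (280,248), black (305,272). Its holders are at green (288,159), blue (303,179), black (324,224), red (348,245).

I'm choosing the white-bodied jars with blue, red, green and black caps.

```bash
cat > vis.py <<'E'
import numpy as np, cv2
from scipy.spatial.transform import Rotation as R
from station import r, cams
def ray(s,uv):
    f=210/np.tan(np.radians(s["vertical_fov"])/2)
    uv=np.atleast_2d(np.asarray(uv,float))
    d=np.c_[(uv[:,0]-s["cx"])/f,-(uv[:,1]-s["cy"])/f,-np.ones(len(uv))]
    return R.from_quat(s["rotation"]).apply(d)
def cast(s,uv,z):
    d=ray(s,uv); e=np.array(s["eye"]); return e+d*((z-e[2])/d[:,2])[:,None]
def mask(img,c):
    h,sa,v=cv2.split(cv2.cvtColor(img,cv2.COLOR_RGB2HSV))
    h,sa,v=h.astype(int),sa.astype(int),v.astype(int)
    if c=="black": m=v<48
    else:
        hh={"blue":115,"green":65,"red":0}[c]
        m=(abs((h-hh+90)%180-90)<(9 if c=="red" else 20))&(sa>120)&(v>35)
    return m.astype(np.uint8)
def blob(s,c,seed):
    """filled component of colour c nearest the seed: hull contour, hull centroid"""
    n,l,st,ce=cv2.connectedComponentsWithStats(mask(s["image"],c))
    ys,xs=np.nonzero(l); k=np.argmin((xs-seed[0])**2+(ys-seed[1])**2)
    cn,_=cv2.findContours((l==l[ys[k],xs[k]]).astype(np.uint8),cv2.RETR_EXTERNAL,cv2.CHAIN_APPROX_NONE)
    h=cv2.convexHull(max(cn,key=len)); m=cv2.moments(h)
    return h[:,0], (m["m10"]/m["m00"],m["m01"]/m["m00"])
def size(s,h,z):
    p=cast(s,h,z)[:,:2].astype(np.float32); return sorted(np.round(cv2.minAreaRect(p)[1]))
SEED={"top":{"jar_blue":(168,234),"jar_red":(234,221),"jar_green":(361,233),"jar_black":(417,220),
 "holder_green":(116,166),"holder_blue":(182,163),"holder_black":(299,170),"holder_red":(348,160),"tube_blue":(97,227),"tube_red":(234,153)},
"side":{"jar_blue":(247,166),"jar_red":(266,185),"jar_green":(280,237),"jar_black":(305,264),
 "holder_green":(288,159),"holder_blue":(303,179),"holder_black":(324,224),"holder_red":(348,245),"tube_blue":(243,143),"tube_red":(315,175)}}
E
python3 - <<'E'
from vis import *
S={n:cams.snapshot(n) for n in("top","side")}
for k in SEED["top"]:
    c=k.split("_")[1]; z=67.5 if "jar" in k else 13 if "hold" in k else 78
    o=[]
    for n in S:
        h,ce=blob(S[n],c,SEED[n][k]); o+=[np.round(ce),np.round(cast(S[n],ce,z)[0,:2],1),size(S[n],h,z)]
    print(k,*o)
t=S["top"]["image"][130:290,80:480,::-1]
cv2.imwrite("pics/crop.png",cv2.resize(t,None,fx=2,fy=2,interpolation=cv2.INTER_CUBIC))
E
```

```text
jar_blue [168. 233.] [428.2 185.3] [np.float64(41.0), np.float64(44.0)] [247. 164.] [429.2 189.4] [np.float64(40.0), np.float64(68.0)]
jar_red [234. 221.] [451.9  54.8] [np.float64(42.0), np.float64(43.0)] [265. 184.] [452.6  57.2] [np.float64(40.0), np.float64(64.0)]
jar_green [361. 233.] [ 424.2 -196.6] [np.float64(39.0), np.float64(40.0)] [277. 234.] [ 421.  -183.5] [np.float64(47.0), np.float64(87.0)]
jar_black [417. 222.] [ 444.9 -307. ] [np.float64(42.0), np.float64(46.0)] [305. 265.] [ 446.6 -309. ] [np.float64(40.0), np.float64(54.0)]
holder_green [114. 164.] [586.2 321.8] [np.float64(67.0), np.float64(68.0)] [287. 158.] [585.4 321.1] [np.float64(64.0), np.float64(78.0)]
holder_blue [180. 162.] [590.2 176.8] [np.float64(66.0), np.float64(69.0)] [301. 177.] [587.  179.1] [np.float64(54.0), np.float64(80.0)]
holder_black [299. 169.] [569.8 -78.9] [np.float64(65.0), np.float64(69.0)] [324. 222.] [570.6 -79.5] [np.float64(63.0), np.float64(82.0)]
holder_red [348. 158.] [ 592.5 -185.9] [np.float64(67.0), np.float64(69.0)] [348. 244.] [ 593.  -183.7] [np.float64(67.0), np.float64(84.0)]
tube_blue [ 97. 226.] [443.8 322.2] [np.float64(25.0), np.float64(28.0)] [242. 143.] [443.1 320.7] [np.float64(21.0), np.float64(64.0)]
tube_red [233. 154.] [586.6  56.5] [np.float64(26.0), np.float64(27.0)] [314. 175.] [586.3  56.9] [np.float64(24.0), np.float64(50.0)]
```

View pics/crop.png

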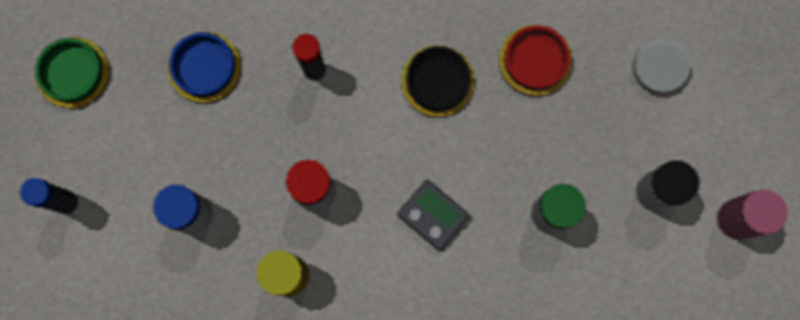

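The crop confirms the choice: white-bodied wide jars under solid blue, red, green and black caps. The yellow (280,272) and pink (765,212) look-alikes and the two slim tubes are separate. Cap sizes of about 42–44 mm, ring sizes of about 68 mm and two-view agreement of 1–4 mm all fit the description. The exception is jar_green in the side view, where its mask merges with the gadget, so I ignore that reading. Blue goes first.

```bash
cat > act.py <<'E'
from vis import *
J={"blue":(428.5,186.5),"red":(452,55.6),"green":(424.2,-196.6),"black":(445.3,-307.6)}
H={"blue":(589,177.6),"red":(592.6,-185.1),"green":(586,321.6),"black":(570,-79.1)}
HI=165; G=45-r.grasp_offset          # TCP height above the jar's underside when gripping
def quat(p,jaw):                     # tool down, jaws along world x or y; least wrist turn that stays in range
    a=2**-.5; Q=[[a,a,0,0],[-a,a,0,0]] if jaw=="x" else [[0,1,0,0],[1,0,0,0]]
    o=[(abs(j[5]),q) for q in Q if (j:=r.ik(p,q)) is not None]
    return min(o,key=lambda t:t[0])[1]
def carry(c,jaw):
    j,h=J[c],H[c]; q=quat([*j,HI],jaw)
    r.move_to([*j,HI],q)
    hit=r.move_l([*j,G],v=120,guard=15)
    if hit: print("touched on descent",r.current_tcp_pos()); r.move_l([*j,HI]); return
    r.move_gripper(30); print(c,"opening",r.current_opening(),"pad",r.current_finger_force())
    r.move_l([*j,HI],v=150)
    o=r.current_opening()
    r.move_l([*h,HI],v=250); r.move_l([*h,G+14],v=150)
    hit=r.move_l([*h,G+3],v=20,guard=4)
    print("lifted opening",o,"floor",hit,r.current_tcp_pos()-[*h,G+6])
    r.move_gripper(85); r.move_l([*h,HI],v=200)
    print("t",r.current_time(),"F",np.abs(r.current_contact_force()).max())
E
python3 -c "
from act import *
carry('blue','x')
for n in('top','side'): cv2.imwrite(f'pics/{n}1.png',cams.snapshot(n)['image'][:,:,::-1])"
```

```text
blue opening 43.18162797257848 pad 60.529388040304184
lifted opening 43.00536033342795 floor True [0.24992062 0.03238164 0.57270273]
t 8.0083 F 0.6071651781333899
```

View pics/side1.png

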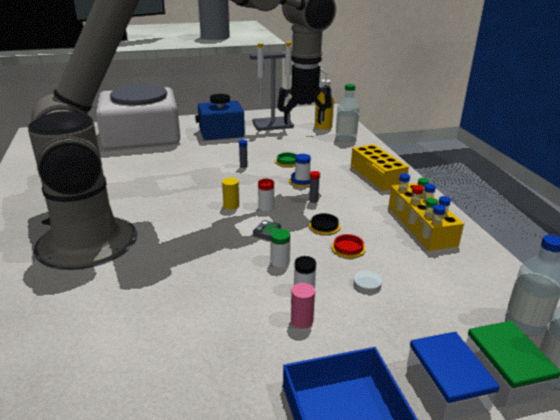

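The side view shows the blue jar standing upright in the blue holder at (302,170), and it touched the floor within 0.6 mm of the expected height. Next are red, green and black.

```bash
python3 -c "
from act import *
carry('red','y'); carry('green','x'); carry('black','x')
r.move_l([420,100,250],v=250)
S={n:cams.snapshot(n) for n in('top','side')}
for n in S: cv2.imwrite(f'pics/{n}2.png',S[n]['image'][:,:,::-1])
f=210/np.tan(np.radians(S['side']['vertical_fov'])/2)
"
```

```text
red opening 42.769020169578724 pad 60.39847433567047
lifted opening 42.81883455787036 floor True [ 0.27606787 -0.12824939  0.61383241]
t 16.1917 F 1.0318886846139668
green opening 43.12085305365694 pad 60.61810702085495
lifted opening 42.7903754072637 floor True [0.21100484 0.14859074 0.60555321]
t 25.6333 F 1.9312665060262275
black opening 42.81726215976516 pad 60.66199153661728
lifted opening 42.766365498103916 floor True [ 0.29569254 -0.03583216  0.63904249]
t 34.7083 F 0.5690057671146334
```

View pics/side2.png

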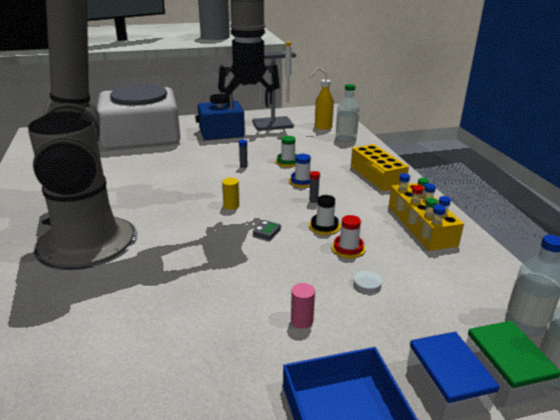

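View pics/top2.png

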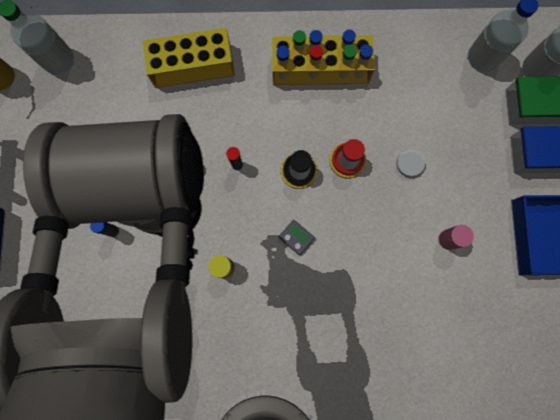

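The side view shows all four jars upright in their matching holders: green (288,150), blue (303,170), black (325,213), red (349,236). Both tubes, at (243,153) and (315,187), are standing where they were. The top view shows the black (300,165) and red (350,155) jars centred in their wells. The arm is clear, so I'm handing in.

```bash
python3 -c "
from station import r
print(r.job_done(), r.current_time())"
```

```text
the job is handed in; nothing more can be done
the job is handed in; nothing more can be done
```

All four jars are standing upright in the holders of their cap colour and released, the two slim tubes are untouched, and the job was handed in at about 36 s.

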